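# Free the seized bolt of the sharps-bin locker and open its lid

## Robot

A 6-joint arm with a two-finger parallel gripper is mounted at the origin on the work surface. World frame = base frame: x ahead of the robot, y to its left, z up, the work surface at z = 0. Lengths are in m, angles in rad, forces in N, time in s.
With the tool pointing down it reaches from about 0.275 to 0.75 m from the base axis. Payload 10.2 kg.
Tool frame: the origin (TCP) lies on the centre line of the jaws, within the pads' length; the fingertips stand tips_ahead ahead of it and the grasp point (between the pads) lies 8 mm behind it (tips_ahead is the distance from the TCP to the fingertips, in m); z points along the fingers, y is the line along which they close (so a half turn about z gives the same grasp; the last joint's range is limited). The gripper opens to 85 mm and grips with 20 to 120 N. Pads are 22 mm wide; open, the fingers measure 114 mm over their backs; the gripper's body (76 mm by 85 mm) begins 54 mm behind the grasp point. The pads swing forward as they close: fully open they stand 13 mm farther back than shut.
Start: joints at [1.126, 0.313, 1.498, -0, 1.331, -0.223], TCP at [0.116, 0.512, 0.242] pointing down, gripper open.
Joint ranges: [-2.94, 2.94], [-0.97, 2.17], [0.19, 2.56], [-1.23, 4.37], [0.02, 3.11], [-2.88, 2.88]. Speed limits (rad/s): [2.39, 2.39, 3.01, 3.14, 3.14, 3.14].

## Interface

Orientations are given as a 3x3 rotation matrix whose columns are the frame's x, y, z axes.
In Python, from workcell import state, read_camera, camera_info, close_job, tips_ahead gives the robot as it stands.
- The arm moves only by the shell command python3 -m jog [OPENING] [FORCE], which reads ROWS from standard input. ROWS is 1 to 12 rows, one to a line, with the numbers parted by spaces; each row has 6 numbers: dx, dy, dz in m, then a rotation vector rx, ry, rz in rad; each row is the pose to reach, as a shift and turn from the pose commanded when the command began, along the tool's axes at that moment; what a row does not reach only later rows make up. A row lasts 1/12 s, in which the tool goes at most 0.0417 m and 0.125 rad, less where a joint would pass 70% of its speed; a pose out of reach is approached as far as the arm can. OPENING is the finger opening in m, set as the command begins (- or left out keeps the last). The fingers move at their own pace and stop on an object; FORCE is the grip in N (left out, the last holds). Time passes only in rows, so rows that do not move let the fingers close. It prints the time, the measured TCP pose, the force, the opening and the grip force at its end. Input that does not fit is refused with a message, and nothing moves.
- state(): the state, without advancing time (a new reading comes with each control period).
- read_camera(name): name is "scene" or "side" or "wrist"; returns the picture (400x640x3 uint8, red, green, blue); there is no depth.
- camera_info(name): a dict with "K" (3x3 intrinsics, pixels), "view" (4x4, takes a point from world to camera coordinates). Camera axes: x right, y down, z forward; pixel columns grow to the right and rows downward; lengths in m; the calibration is good to about 2 mm. A picture is of the moment at which its call begins: read the wrist's pose just before it. camera_info takes no time and is no camera call; for the wrist camera it gives the pose at the moment of the call.
- close_job(): hands the job in; it is judged then, once.
The state is a dict: "clock": time; "joint_positions": joint angles; "qd": joint speeds; "effort": joint torques, N m; "eef_pos": TCP position; "eef_rot": TCP orientation; "contact_force": force on the tool from outside, world axes, zero at the start; "moment": the same for the moment, N m; "opening": finger opening in m; "finger_force": force on a finger pad.
Only numpy, scipy, OpenCV 4.12 (cv2) and the standard library are available. Lean on these libraries where they do the work, as an engineer would, in place of code of your own. Each camera call takes 0.05 s, during which the arm holds its last target. There are 200 camera calls.

## Task

The full sharps bin has to be exchanged, but disinfectant has rusted the slide bolt that locks the lid of its steel locker. Work the bolt loose with short, light back-and-forth strokes, pushing its knob with the fingers rather than clamping it, feeling for where it jams each way and never forcing it, until it runs and is drawn fully back; then swing the lid up by its handle until it stands well open (steeper than 65 degrees) and let go. Leave the tube rack, the spare bin and the wipes tub where they stand.

Things in the scene. Friction and masses are not known exactly. Their poses are not given: they have to be found in the camera images.
- station: White sheet-steel locker fixed to the trolley top: 200 mm deep (x), 340 mm wide (y), 130 mm high. Origin: centre of its underside; x points from its front (robot side) to its back, y to its left, z up; turned by up to 0.4 rad. Right half (y -167 to -1 mm): the lid, with an 86 mm round drop opening over the red bin. Left half (y 4 to 170 mm): a fixed deck, top 130 mm up, with the slide bolt.
- bolt_travel (a joint): Slide bolt travel in m along the locker's +y, away from the lid: 0 shot home, 0.056 fully drawn, at its stop; the lid is free from 0.034 on. Dry friction about 6 N, up to 12 N shortly before a jam. It starts seized at about 0.0075 and moves only some 14 mm between two hard jams, at first about 0.0005 and 0.0145. Pressing harder at a jam gains nothing; 15 N at the knob gets there.
- bolt: The slide bolt; origin on the deck under its knob. Its rod, 15 mm thick, lies along the locker's y, 16 mm above the deck, in two staples on the deck and one on the lid. Only full strokes, in to the jam, then out to the jam, grind rust off; short ones, or pulls without a push in between, do nothing. 3 to 6 pulls are needed, a hidden number. Just before it runs, both jams shift out by 2, then 4 mm.
- knob (a point): The bolt's steel ball knob, 26 mm across, on an upright post 13 mm thick; this point: the ball's centre, 50 mm above the deck (180 mm above the trolley top), at (-20, 58 + bolt travel, 180) mm in the locker's frame. It alone stands above the staples, whose tops are 30 mm above the deck. Push it from either side; fingers loading it with over 60 N, pushes and grip added up, bend it.
- lid (a joint): Lid opening angle in rad: 0 shut, stop at 1.75; it opens upward about its rear edge. A stiff friction hinge (0.62 N m) holds it where it is left; lifting it at the handle takes up to about 8 N. The lid weighs about 0.45 kg.
- lid_handle (a point): Middle of the lid's bar handle: a round steel bar 10 mm thick and 84 mm long along the locker's y, 34 mm above the lid's upper face, on a leg at each end, 160 mm in front of the hinge line and 36 mm above it when shut. The frame turns with the lid.
- lid_hinge (a point): Middle of the lid's hinge line at the rear of the locker, 128 mm above the trolley top; its axis is the locker's y. The lid is 4 mm thick, 166 mm wide and reaches 185 mm forward of the hinge.
- tube_rack: Bystander: grey rack 190 x 100 mm with capped tubes, 115 mm high; origin: centre of its underside.
- spare_bin: Bystander: empty red round sharps bin, 150 mm across, 129 mm high; origin: centre of its underside.
- wipes: Bystander: white tub of disinfectant wipes, 96 mm across, 160 mm high; origin: centre of its underside.

How it is judged:
By the outcome, as a careful person would: the job done as asked, in the order asked, and still so for the second after the job is handed in, with the robot touching nothing.
It also fails if it takes over 72 s, if anything falls off the work surface, if the arm or the gripper's body presses on something with over 40 N, if the wrist force passes 120 N, or if a joint passes its speed limit or range.

## Working session

There is one attempt and no reset: what is moved stays moved. The work goes in short steps, Python scripts to look and compute and a shell command to move; the robot and the scene stay as the last step left them, time stands still between calls to the robot, and variables do not carry over. Pictures are saved under pics/ and viewed, at most 10 in all, crops included, and the job is handed in when it is done.

```bash
mkdir -p pics; ls; python3 - <<'E'
from workcell import *
import cv2,numpy as np
s=state();print(s['clock'],s['eef_pos'],s['eef_rot'],s['opening'])
print(tips_ahead if not callable(tips_ahead) else tips_ahead())
for n in ("scene","side"):
    im=read_camera(n);cv2.imwrite(f"pics/{n}0.png",im[:,:,::-1]);c=camera_info(n);print(n,np.round(c['K'],1).tolist(),np.round(c['view'],3).tolist())
E
```

```text
pics
0.0 [0.11541594 0.51191028 0.24173034] [[-9.75505401e-01  2.19974845e-01 -5.30140376e-04]
 [ 2.19975335e-01  9.75504711e-01 -1.18754707e-03]
 [ 2.55923952e-04 -1.27507639e-03 -9.99999154e-01]] 0.08565056490569871
0.011
scene [[422.8, 0.0, 310.6], [0.0, 422.8, 195.3], [0.0, 0.0, 1.0]] [[0.832, 0.555, 0.008, -0.456], [0.468, -0.693, -0.549, -0.165], [-0.3, 0.46, -0.836, 1.58], [0.0, 0.0, 0.0, 1.0]]
side [[437.2, 0.0, 321.2], [0.0, 437.2, 194.8], [0.0, 0.0, 1.0]] [[0.813, -0.582, -0.01, -0.45], [-0.515, -0.712, -0.476, 0.341], [0.27, 0.393, -0.879, 1.24], [0.0, 0.0, 0.0, 1.0]]
```

View pics/scene0.png

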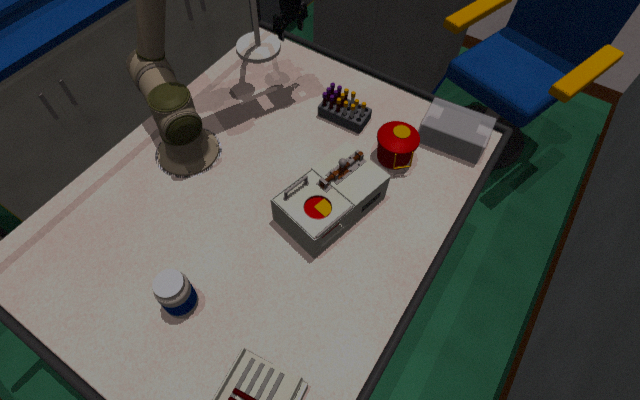

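View pics/side0.png

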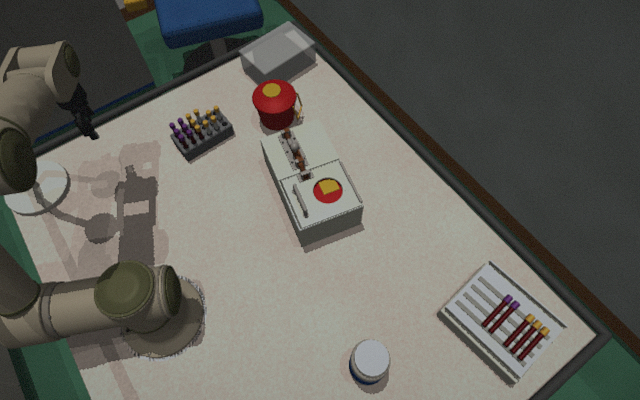

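The scene view shows the locker centred near (330,205) with the handle at (297,187) and the bolt at (345,165). In the side view the locker is near (310,185), the handle at (299,197) and the bolt at (293,150). The robot is at the upper left, and the red bin sits beyond the bolt end. I'll enlarge both.

```bash
python3 - <<'E'
import cv2,numpy as np
a=cv2.imread('pics/scene0.png')[140:260,265:395];b=cv2.imread('pics/side0.png')[120:240,250:380]
f=lambda i:cv2.convertScaleAbs(cv2.resize(i[:, :],None,fx=4.6,fy=4.6,interpolation=cv2.INTER_CUBIC),alpha=1.2)
a=f(a)[:, :400*2];b=f(b)
o=np.hstack([a,b]);print(o.shape);o=cv2.resize(o,(800,int(o.shape[0]*800/o.shape[1])));cv2.imwrite('pics/z0.png',o);print(o.shape)
E
```

```text
(552, 1196, 3)
(369, 800, 3)
```

View pics/z0.png

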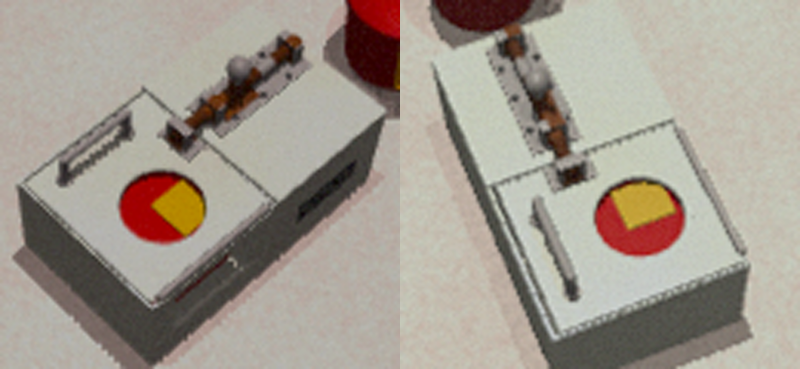

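```bash
cat >h.py <<'E'
import numpy as np
from workcell import *
def ray(n,p,ci=None):
    c=ci or camera_info(n);V=np.array(c['view']);d=np.linalg.inv(c['K'])@[p[0],p[1],1]
    R=V[:3,:3];return -R.T@V[:3,3],(R.T@d)/np.linalg.norm(d)
def plane(n,p,z,ci=None):
    o,d=ray(n,p,ci);return o+d*(z-o[2])/d[2]
def tri(*rs):
    A=sum(np.eye(3)-np.outer(d,d) for o,d in rs);b=sum((np.eye(3)-np.outer(d,d))@o for o,d in rs)
    x=np.linalg.solve(A,b);return x,[round(float(np.linalg.norm(np.cross(x-o,d))),4) for o,d in rs]
E
python3 - <<'E'
from h import *
np.set_printoptions(precision=4,suppress=True)
f=lambda u,v:(265+u/3.077,140+v/3.077); g=lambda u,v:(250+(u-400)/3.077,120+v/3.077)
for nm,a,b in [('knob',(240,70),(536,79)),('hA(y+)',(128,117),(538,203)),('hB',(62,163),(573,290)),('open',(163,206),(640,216)),('FRcorner',(20,185),(555,338)),('BR',(152,303),(748,265))]:
    print(nm,*tri(ray('scene',f(*a)),ray('side',g(*b))))
print('FL side',plane('side',g(433,65),.13));print('BL scene',plane('scene',f(383,108),.13),'FR',plane('side',g(555,338),.13),plane('scene',f(20,185),.13),'BR',plane('side',g(748,265),.13),plane('scene',f(152,303),.13))
E
```

```text
knob [0.5677 0.1541 0.1762] [0.0009, 0.0009]
hA(y+) [0.498  0.0504 0.1566] [0.0008, 0.0008]
hB [ 0.4747 -0.0372  0.155 ] [0.0055, 0.0055]
open [ 0.5766 -0.0036  0.1278] [0.0009, 0.0009]
FRcorner [ 0.4406 -0.0594  0.1215] [0.0, 0.0]
BR [ 0.6276 -0.1031  0.1289] [0.003, 0.003]
FL side [0.5085 0.2593 0.13  ]
BL scene [0.7025 0.2266 0.13  ] FR [ 0.4389 -0.0627  0.13  ] [ 0.4443 -0.0635  0.13  ] BR [ 0.6264 -0.1067  0.13  ] [ 0.6279 -0.1003  0.13  ]
```

```bash
echo '-0.02 -0.013 -0.01 0 0 0
-0.06 -0.04 -0.03 0 0 0
-0.49 -0.332 -0.12 0 0 0
-0.49 -0.332 -0.12 0 0 0
-0.49 -0.332 -0.12 0 0 0
-0.49 -0.332 -0.12 0 0 0
-0.49 -0.332 -0.12 0 0 0
-0.49 -0.332 -0.12 0 0 0
-0.49 -0.332 -0.12 0 0 0
-0.49 -0.332 -0.12 0 0 0
-0.49 -0.332 -0.12 0 0 0
-0.49 -0.332 -0.12 0 0 0' | python3 -m jog 0.05 20; echo '-0.16 -0.11 -0.03 0 0 0
-0.16 -0.11 -0.03 0 0 0
-0.16 -0.11 -0.03 0 0 0
-0.16 -0.11 -0.03 0 0 0
-0.16 -0.11 -0.03 0 0 0
-0.16 -0.11 -0.03 0 0 0' | python3 -m jog; python3 - <<'E'
from h import *
import cv2
s=state();c=camera_info('wrist');im=read_camera('wrist');cv2.imwrite('pics/w1.png',im[:,:,::-1]);np.savez('pics/w1.npz',K=c['K'],view=c['view'])
print(s['clock'],s['eef_pos'],s['contact_force'],np.round(c['view'],3).tolist(),np.round(c['K'][0],0))
E
```

```text
clock: 1.1
eef_pos: [0.4398, 0.1657, 0.3414]
eef_rot: [[-0.975, 0.22, -0.0], [0.22, 0.975, 0.0], [0.0, 0.0, -1.0]]
contact_force: [1.3, 1.4, 0.2]
opening: 0.0497
finger_force: 0.0
clock: 1.6
eef_pos: [0.5733, 0.0208, 0.3698]
eef_rot: [[-0.974, 0.224, -0.001], [0.225, 0.974, -0.001], [0.001, -0.001, -1.0]]
contact_force: [-0.2, -0.7, -0.4]
opening: 0.0504
finger_force: 0.0
1.6 [0.57332336 0.02082272 0.36976773] [-0.21534047 -0.67384565 -0.35235623] [[0.224, 0.975, -0.001, -0.148], [0.929, -0.213, 0.302, -0.605], [0.294, -0.069, -0.953, 0.333], [0.0, 0.0, 0.0, 1.0]] [278.   0. 321.]
```

View pics/w1.png

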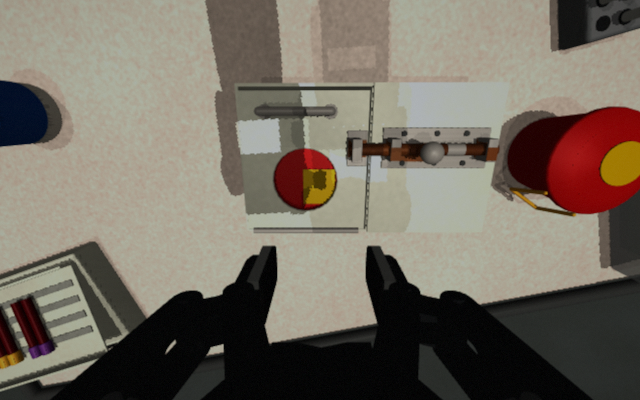

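The wrist view shows the knob at (432,153) and the handle bar from (258,111) to (335,112). The drop opening is at (305,179), and the spare bin is off the left end of the deck at (590,160).

```bash
python3 - <<'E'
from h import *
np.set_printoptions(precision=4,suppress=True)
c=dict(np.load('pics/w1.npz'));W=lambda p:ray('w',p,c)
f=lambda u,v:(265+u/3.077,140+v/3.077); g=lambda u,v:(250+(u-400)/3.077,120+v/3.077)
s=state();R=np.array(s['eef_rot']);p=np.array(s['eef_pos'])
for nm,w,a,b in [('knob',(432,153),(240,70),(536,79)),('hA',(335,112),(128,117),(538,203)),('hB',(258,111),(62,163),(573,290)),('open',(305,179),(163,206),(640,216))]:
    x,e=tri(W(w),ray('scene',f(*a)),ray('side',g(*b)));print(nm,x,e,'tool',R.T@(x-p))
P=[plane('w',q,.13,c) for q in [(238,86),(508,82)]];d=P[1]-P[0];print(P,np.arctan2(-d[0],d[1]))
P=[plane('w',q,.164,c) for q in [(258,111),(335,112)]];d=P[1]-P[0];print(P,np.arctan2(-d[0],d[1]),(P[0]+P[1])/2)
print(plane('w',(432,153),.18,c),p)
print(np.arctan2(-R[0,1],R[1,1]))
E
```

```text
knob [0.5671 0.1545 0.1753] [0.0012, 0.0007, 0.0014] tool [0.0337 0.1272 0.1945]
hA [0.4974 0.0536 0.1525] [0.0019, 0.001, 0.0024] tool [0.0791 0.0133 0.2174]
hB [ 0.4747 -0.0349  0.1512] [0.0013, 0.0052, 0.0061] tool [ 0.0815 -0.078   0.2188]
open [ 0.5754 -0.0021  0.1248] [0.0023, 0.001, 0.0022] tool [-0.0094 -0.0236  0.245 ]
[array([ 0.4403, -0.0535,  0.13  ]), array([0.51  , 0.2702, 0.13  ])] -0.21218100654913685
[array([ 0.476 , -0.0309,  0.164 ]), array([0.4968, 0.0548, 0.164 ])] -0.23811456861623265 [0.4864 0.012  0.164 ]
[0.565  0.1525 0.18  ] [0.572  0.023  0.3698]
-0.2249103411236394
```

```bash
echo '0.034 0.126 0.06 0 0 0
0.034 0.126 0.06 0 0 0
0.034 0.126 0.06 0 0 0
0.034 0.126 0.06 0 0 0
0.034 0.126 0.13 0 0 0
0.034 0.126 0.15 0 0 0
0.034 0.126 0.165 0 0 0
0.034 0.126 0.175 0 0 0
0.034 0.126 0.182 0 0 0
0.034 0.126 0.188 0 0 0
0.034 0.126 0.188 0 0 0
0.034 0.126 0.188 0 0 0' | python3 -m jog 0.05 20;python3 - <<'E'
from h import *
import cv2
s=state();c=camera_info('wrist');im=read_camera('wrist');cv2.imwrite('pics/w2.png',im[150:,100:540,::-1])
print(s['clock'],s['eef_pos'],s['contact_force'])
E
```

```text
clock: 2.65
eef_pos: [0.5658, 0.1555, 0.1843]
eef_rot: [[-0.976, 0.22, 0.002], [0.22, 0.976, 0.0], [-0.002, 0.001, -1.0]]
contact_force: [0.2, -0.1, 0.7]
opening: 0.0501
finger_force: 0.0
2.65 [0.56578574 0.15554205 0.18434113] [ 0.24342888 -0.12945746  0.71861909]
```

View pics/w2.png

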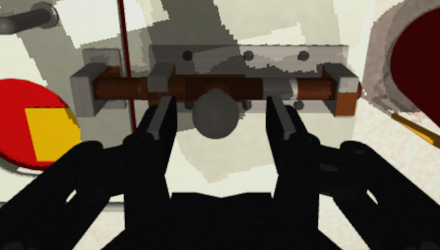

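The knob at (215,112) in the crop stands between the open fingers, a little nearer the lid-side one. Next I'll narrow the gap and feel inwards.

```bash
echo '0 0 0.002 0 0 0
0 0 0.002 0 0 0
0 0 0.002 0 0 0
0 0 0.002 0 0 0' | python3 -m jog 0.033; echo '0 -0.0015 0 0 0 0
0 -0.003 0 0 0 0
0 -0.0045 0 0 0 0
0 -0.006 0 0 0 0
0 -0.007 0 0 0 0
0 -0.007 0 0 0 0' | python3 -m jog; echo '0 -0.001 0 0 0 0
0 -0.002 0 0 0 0
0 -0.002 0 0 0 0' | python3 -m jog
```

```text
clock: 3.03
eef_pos: [0.5654, 0.1554, 0.1813]
eef_rot: [[-0.975, 0.22, 0.0], [0.22, 0.975, 0.0], [-0.0, 0.0, -1.0]]
contact_force: [0.1, 0.0, 0.1]
opening: 0.0328
finger_force: 0.0
clock: 3.53
eef_pos: [0.5639, 0.1488, 0.1811]
eef_rot: [[-0.975, 0.22, 0.0], [0.22, 0.975, 0.001], [-0.0, 0.001, -1.0]]
contact_force: [0.8, 1.9, -0.5]
opening: 0.0328
finger_force: 1.2
clock: 3.78
eef_pos: [0.5635, 0.1473, 0.1812]
eef_rot: [[-0.976, 0.22, 0.001], [0.22, 0.976, 0.001], [-0.0, 0.002, -1.0]]
contact_force: [2.0, 5.0, -0.3]
opening: 0.0332
finger_force: 2.8
```

```bash
for i in 1 2 3 4; do echo; echo '0 -0.001 0 0 0 0
0 -0.002 0 0 0 0
0 -0.002 0 0 0 0' | python3 -m jog | grep -E 'clock|pos|force'; done
```

```text
clock: 4.03
eef_pos: [0.5631, 0.1456, 0.1812]
contact_force: [1.5, 5.9, -1.2]
finger_force: 3.1

clock: 4.28
eef_pos: [0.5627, 0.1436, 0.1812]
contact_force: [1.9, 5.6, -1.1]
finger_force: 3.2

clock: 4.53
eef_pos: [0.5623, 0.1419, 0.1811]
contact_force: [2.4, 6.9, -1.7]
finger_force: 4.0

clock: 4.78
eef_pos: [0.5621, 0.1413, 0.1812]
contact_force: [5.4, 15.5, -2.5]
finger_force: 8.0
```

```bash
echo '0 -0.0005 0 0 0 0
0 -0.0005 0 0 0 0' | python3 -m jog| grep -E 'clock|pos|force';echo '0 0.003 0 0 0 0
0 0.006 0 0 0 0
0 0.008 0 0 0 0
0 0.010 0 0 0 0
0 0.012 0 0 0 0
0 0.014 0 0 0 0
0 0.016 0 0 0 0
0 0.018 0 0 0 0
0 0.019 0 0 0 0
0 0.019 0 0 0 0' | python3 -m jog| grep -E 'clock|pos|force'; for i in 1 2 3 ; do echo; echo '0 0.001 0 0 0 0
0 0.001 0 0 0 0' | python3 -m jog | grep -E 'clock|pos|force'; done
```

```text
clock: 4.95
eef_pos: [0.5621, 0.1412, 0.1812]
contact_force: [5.7, 16.9, -2.6]
finger_force: 9.1
clock: 5.78
eef_pos: [0.5656, 0.1561, 0.181]
contact_force: [-0.3, -5.6, 1.2]
finger_force: 2.5

clock: 5.95
eef_pos: [0.5658, 0.1569, 0.181]
contact_force: [-1.1, -4.7, 1.0]
finger_force: 2.7

clock: 6.12
eef_pos: [0.566, 0.1579, 0.1811]
contact_force: [-1.3, -5.2, 0.2]
finger_force: 2.8

clock: 6.28
eef_pos: [0.5662, 0.1587, 0.181]
contact_force: [-3.0, -5.8, 1.2]
finger_force: 3.2
```

```bash
echo '0 0.001 0 0 0 0
0 0.002 0 0 0 0
0 0.002 0 0 0 0' | python3 -m jog | grep -E 'clock|pos|force'; for i in 1 2 3 ; do echo; echo '0 0.001 0 0 0 0
0 0.001 0 0 0 0' | python3 -m jog | grep -E 'clock|pos|force'; done
```

```text
clock: 6.53
eef_pos: [0.5666, 0.1606, 0.181]
contact_force: [-2.0, -5.9, 0.6]
finger_force: 3.1

clock: 6.7
eef_pos: [0.5668, 0.1616, 0.181]
contact_force: [-0.9, -6.5, 1.1]
finger_force: 3.2

clock: 6.87
eef_pos: [0.5671, 0.1625, 0.181]
contact_force: [-1.8, -5.8, 0.8]
finger_force: 3.2

clock: 7.03
eef_pos: [0.5673, 0.1635, 0.181]
contact_force: [-1.7, -6.7, 0.0]
finger_force: 3.2
```

```bash
for i in 1 2 3 ; do echo; echo '0 0.001 0 0 0 0
0 0.001 0 0 0 0' | python3 -m jog | grep -E 'clock|pos|force'; done
```

```text
clock: 7.2
eef_pos: [0.5674, 0.1641, 0.181]
contact_force: [-2.7, -8.2, 1.8]
finger_force: 4.4

clock: 7.37
eef_pos: [0.5675, 0.1645, 0.181]
contact_force: [-3.6, -12.2, 2.0]
finger_force: 6.0

clock: 7.53
eef_pos: [0.5676, 0.1649, 0.181]
contact_force: [-4.3, -15.5, 3.1]
finger_force: 7.7
```

```bash
echo '0 0.0005 0 0 0 0
0 0.0005 0 0 0 0' | python3 -m jog| grep -E 'pos|force'; echo '0 -0.003 0 0 0 0
0 -0.006 0 0 0 0
0 -0.009 0 0 0 0
0 -0.011 0 0 0 0
0 -0.013 0 0 0 0
0 -0.015 0 0 0 0
0 -0.017 0 0 0 0
0 -0.019 0 0 0 0
0 -0.021 0 0 0 0
0 -0.023 0 0 0 0
0 -0.025 0 0 0 0
0 -0.026 0 0 0 0' | python3 -m jog| grep -E 'clock|pos|force'; for i in 1 2; do echo; echo '0 -0.001 0 0 0 0
0 -0.002 0 0 0 0
0 -0.002 0 0 0 0' | python3 -m jog | grep -E 'clock|pos|force'; done
```

```text
eef_pos: [0.5677, 0.1651, 0.181]
contact_force: [-5.6, -15.4, 3.3]
finger_force: 8.5
clock: 8.7
eef_pos: [0.5627, 0.1441, 0.1812]
contact_force: [2.2, 6.5, -1.9]
finger_force: 4.1

clock: 8.95
eef_pos: [0.5623, 0.1421, 0.1812]
contact_force: [2.0, 7.3, -1.0]
finger_force: 3.6

clock: 9.2
eef_pos: [0.5621, 0.1413, 0.1812]
contact_force: [4.1, 13.8, -2.4]
finger_force: 7.3
```

Same inner jam. I'll press a little further, then stroke out (pull 2).

```bash
echo '0 -0.0007 0 0 0 0
0 -0.0007 0 0 0 0' | python3 -m jog| grep -E 'pos|force'; echo '0 0.003 0 0 0 0
0 0.006 0 0 0 0
0 0.009 0 0 0 0
0 0.011 0 0 0 0
0 0.013 0 0 0 0
0 0.015 0 0 0 0
0 0.017 0 0 0 0
0 0.019 0 0 0 0
0 0.021 0 0 0 0
0 0.023 0 0 0 0
0 0.025 0 0 0 0
0 0.026 0 0 0 0' | python3 -m jog| grep -E 'clock|pos|force'; for i in 1 2; do echo; echo '0 0.001 0 0 0 0
0 0.002 0 0 0 0
0 0.002 0 0 0 0' | python3 -m jog | grep -E 'clock|pos|force'; done;  echo '0 0.0007 0 0 0 0
0 0.0007 0 0 0 0' | python3 -m jog| grep -E 'pos|force'
```

```text
eef_pos: [0.5621, 0.1413, 0.1812]
contact_force: [7.0, 16.5, -3.8]
finger_force: 8.9
clock: 10.37
eef_pos: [0.567, 0.1623, 0.181]
contact_force: [-2.1, -8.0, 1.2]
finger_force: 4.0

clock: 10.62
eef_pos: [0.5674, 0.1643, 0.181]
contact_force: [-2.4, -6.5, 0.8]
finger_force: 3.2

clock: 10.87
eef_pos: [0.5678, 0.166, 0.181]
contact_force: [-3.1, -7.9, 1.6]
finger_force: 4.2
eef_pos: [0.5679, 0.1662, 0.181]
contact_force: [-2.8, -10.5, 2.3]
finger_force: 5.3
```

```bash
for i in 1 2; do echo '0 0.001 0 0 0 0
0 0.001 0 0 0 0' | python3 -m jog | grep -E 'clock|pos|force'; done
```

```text
clock: 11.2
eef_pos: [0.568, 0.1666, 0.181]
contact_force: [-4.8, -12.9, 2.9]
finger_force: 6.9
clock: 11.37
eef_pos: [0.5681, 0.167, 0.181]
contact_force: [-5.7, -16.2, 3.5]
finger_force: 8.7
```

```bash
echo '0 -0.003 0 0 0 0
0 -0.006 0 0 0 0
0 -0.009 0 0 0 0
0 -0.011 0 0 0 0
0 -0.013 0 0 0 0
0 -0.015 0 0 0 0
0 -0.017 0 0 0 0
0 -0.019 0 0 0 0
0 -0.021 0 0 0 0
0 -0.023 0 0 0 0
0 -0.025 0 0 0 0
0 -0.026 0 0 0 0' | python3 -m jog| grep -E 'clock|pos|force'; for i in 1 2; do echo; echo '0 -0.001 0 0 0 0
0 -0.002 0 0 0 0
0 -0.002 0 0 0 0' | python3 -m jog | grep -E 'clock|pos|force'; done
```

```text
clock: 12.37
eef_pos: [0.5632, 0.146, 0.1812]
contact_force: [3.4, 8.0, -0.5]
finger_force: 4.1

clock: 12.62
eef_pos: [0.5627, 0.144, 0.1812]
contact_force: [2.6, 6.6, -1.4]
finger_force: 3.6

clock: 12.87
eef_pos: [0.5625, 0.1431, 0.1812]
contact_force: [4.1, 12.5, -1.7]
finger_force: 6.6
```

```bash
echo '0 -0.001 0 0 0 0
0 -0.001 0 0 0 0' | python3 -m jog| grep -E 'pos|force'; echo '0 0.003 0 0 0 0
0 0.006 0 0 0 0
0 0.009 0 0 0 0
0 0.011 0 0 0 0
0 0.013 0 0 0 0
0 0.015 0 0 0 0
0 0.017 0 0 0 0
0 0.019 0 0 0 0
0 0.021 0 0 0 0
0 0.023 0 0 0 0
0 0.025 0 0 0 0
0 0.026 0 0 0 0' | python3 -m jog| grep -E 'clock|pos|force'; for i in 1 2 3; do echo; echo '0 0.001 0 0 0 0
0 0.002 0 0 0 0
0 0.002 0 0 0 0' | python3 -m jog | grep -E 'clock|pos|force'; done
```

```text
eef_pos: [0.5624, 0.1428, 0.1812]
contact_force: [5.2, 15.9, -3.2]
finger_force: 8.3
clock: 14.03
eef_pos: [0.5674, 0.164, 0.181]
contact_force: [-2.6, -7.7, 1.7]
finger_force: 4.0

clock: 14.28
eef_pos: [0.5678, 0.166, 0.181]
contact_force: [-1.6, -5.9, 1.7]
finger_force: 3.2

clock: 14.53
eef_pos: [0.5683, 0.1678, 0.1811]
contact_force: [-3.2, -7.3, 0.4]
finger_force: 3.8

clock: 14.78
eef_pos: [0.5684, 0.1686, 0.181]
contact_force: [-4.6, -13.2, 3.4]
finger_force: 6.9
```

```bash
echo '0 0.001 0 0 0 0
0 0.001 0 0 0 0' | python3 -m jog| grep -E 'pos|force'; echo '0 -0.003 0 0 0 0
0 -0.006 0 0 0 0
0 -0.009 0 0 0 0
0 -0.011 0 0 0 0
0 -0.013 0 0 0 0
0 -0.015 0 0 0 0
0 -0.017 0 0 0 0
0 -0.019 0 0 0 0
0 -0.021 0 0 0 0
0 -0.023 0 0 0 0
0 -0.025 0 0 0 0
0 -0.026 0 0 0 0' | python3 -m jog| grep -E 'clock|pos|force'; for i in 1 2; do echo; echo '0 -0.001 0 0 0 0
0 -0.002 0 0 0 0
0 -0.002 0 0 0 0' | python3 -m jog | grep -E 'clock|pos|force'; done
```

```text
eef_pos: [0.5685, 0.169, 0.181]
contact_force: [-5.7, -16.3, 3.3]
finger_force: 8.6
clock: 15.95
eef_pos: [0.5636, 0.148, 0.1812]
contact_force: [2.2, 7.4, -1.7]
finger_force: 4.1

clock: 16.2
eef_pos: [0.5632, 0.146, 0.1812]
contact_force: [3.0, 6.6, -0.3]
finger_force: 3.6

clock: 16.45
eef_pos: [0.5629, 0.1451, 0.1812]
contact_force: [4.7, 12.8, -1.9]
finger_force: 6.7
```

```bash
echo '0 -0.001 0 0 0 0
0 -0.001 0 0 0 0' | python3 -m jog| grep -E 'pos|force'; echo '0 0.003 0 0 0 0
0 0.006 0 0 0 0
0 0.009 0 0 0 0
0 0.011 0 0 0 0
0 0.013 0 0 0 0
0 0.015 0 0 0 0
0 0.017 0 0 0 0
0 0.019 0 0 0 0
0 0.021 0 0 0 0
0 0.023 0 0 0 0
0 0.025 0 0 0 0
0 0.026 0 0 0 0' | python3 -m jog| grep -E 'clock|pos|force'; for i in 1 2 3; do echo; echo '0 0.001 0 0 0 0
0 0.002 0 0 0 0
0 0.002 0 0 0 0' | python3 -m jog | grep -E 'clock|pos|force'; done
```

```text
eef_pos: [0.5628, 0.1447, 0.1812]
contact_force: [5.3, 15.7, -2.5]
finger_force: 8.3
clock: 17.62
eef_pos: [0.5678, 0.1659, 0.1811]
contact_force: [-2.0, -7.5, 1.5]
finger_force: 4.0

clock: 17.87
eef_pos: [0.5683, 0.1679, 0.181]
contact_force: [-2.7, -6.3, 1.5]
finger_force: 3.2

clock: 18.12
eef_pos: [0.5687, 0.1699, 0.181]
contact_force: [-1.5, -6.5, 0.9]
finger_force: 3.2

clock: 18.37
eef_pos: [0.5692, 0.1718, 0.181]
contact_force: [-2.4, -5.9, 1.3]
finger_force: 3.2
```

```bash
echo '0 0.001 0 0 0 0
0 0.003 0 0 0 0
0 0.005 0 0 0 0
0 0.007 0 0 0 0
0 0.009 0 0 0 0
0 0.011 0 0 0 0
0 0.011 0 0 0 0' | python3 -m jog| grep -E 'clock|pos|force'; echo '0 0.002 0 0 0 0
0 0.005 0 0 0 0
0 0.008 0 0 0 0
0 0.011 0 0 0 0
0 0.014 0 0 0 0
0 0.017 0 0 0 0
0 0.019 0 0 0 0
0 0.019 0 0 0 0' | python3 -m jog| grep -E 'clock|pos|force'
```

```text
clock: 18.95
eef_pos: [0.5717, 0.1829, 0.181]
contact_force: [-2.9, -4.0, 0.8]
finger_force: 2.4
clock: 19.62
eef_pos: [0.5759, 0.2015, 0.1811]
contact_force: [-1.4, -4.8, 0.7]
finger_force: 2.2
```

```bash
for i in 1 2 3 4; do echo '0 0.001 0 0 0 0
0 0.002 0 0 0 0
0 0.002 0 0 0 0' | python3 -m jog| grep -E 'clock|pos|force'; done
```

```text
clock: 19.87
eef_pos: [0.5763, 0.2033, 0.1811]
contact_force: [-1.4, -5.4, 1.6]
finger_force: 2.7
clock: 20.12
eef_pos: [0.5766, 0.2043, 0.181]
contact_force: [-3.1, -9.8, 2.6]
finger_force: 5.3
clock: 20.37
eef_pos: [0.5767, 0.2046, 0.1809]
contact_force: [-6.8, -17.9, 3.6]
finger_force: 9.9
clock: 20.62
eef_pos: [0.5768, 0.2049, 0.1809]
contact_force: [-10.4, -27.3, 5.2]
finger_force: 14.5
```

Bolt fully drawn, at its stop. I'll back off, lift, and look at the handle from two places.

```bash
cat > shot.py <<'E'
import sys,cv2
from h import *
c=camera_info('wrist');im=read_camera('wrist');n=sys.argv[1];cv2.imwrite(f'pics/{n}.png',im[:,:,::-1]);np.savez(f'pics/{n}.npz',K=c['K'],view=c['view'])
E
echo '0 -0.003 0 0 0 0
0 -0.006 0 0 0 0
0 -0.009 0 0 0 0
0 -0.009 0 0 0 0' | python3 -m jog; echo '0 0 -0.02 0 0 0
0 0 -0.05 0 0 0
0 0 -0.09 0 0 0
-0.025 -0.16 -0.12 0 0 0
-0.025 -0.16 -0.12 0 0 0
-0.025 -0.16 -0.12 0 0 0
-0.025 -0.16 -0.12 0 0 0
-0.025 -0.17 -0.12 0 0 0
-0.025 -0.17 -0.12 0 0 0
-0.025 -0.17 -0.12 0 0 0
-0.025 -0.17 -0.12 0 0 0' | python3 -m jog|grep -E 'clock|pos|force'; python3 shot.py w3; echo '0.03 0 0 0 0 0
0.07 0 0 0 0 0
0.07 0 0 0 0 0
0.07 0 0 0 0 0' | python3 -m jog|grep -E 'clock|pos'; python3 shot.py w4; python3 -c "
import cv2,numpy as np
cv2.imwrite('pics/w34.png',cv2.resize(np.hstack([cv2.imread('pics/w3.png')[:, 120:520],cv2.imread('pics/w4.png')[:,120:520]]),None,fx=1,fy=1))
from workcell import state;print(state()['joint_positions'])"
```

```text
clock: 20.95
eef_pos: [0.5757, 0.201, 0.1811]
eef_rot: [[-0.975, 0.22, 0.0], [0.22, 0.975, 0.0], [-0.0, 0.0, -1.0]]
contact_force: [-0.5, -0.3, 0.2]
opening: 0.0328
finger_force: 0.0
clock: 21.87
eef_pos: [0.5627, 0.0314, 0.3008]
contact_force: [-0.2, -0.1, -0.2]
finger_force: 0.0
clock: 22.25
eef_pos: [0.4933, 0.047, 0.3014]
[-1.42771401e-01  2.11659893e-01  1.47474848e+00  8.03257927e-05
  1.45409327e+00 -1.49359925e+00]
```

View pics/w34.png

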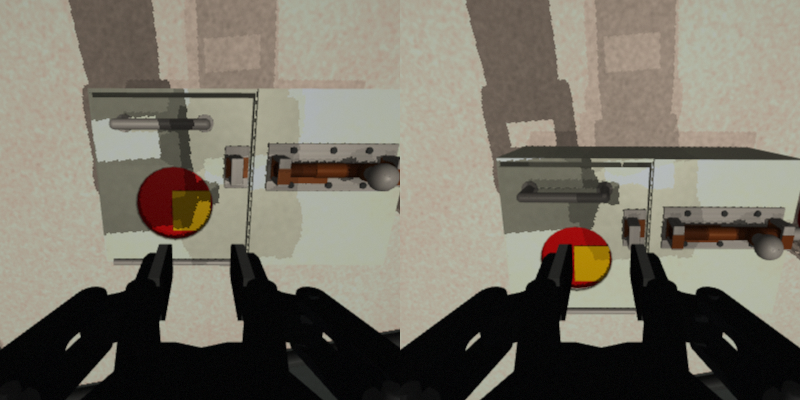

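In w3 the bar runs from (230,124) to (333,123), and in w4 from (238,197) to (332,195), full-frame pixels. The bolt rod has cleared the lid staple.

```bash
python3 - <<'E'
from h import *
np.set_printoptions(precision=4,suppress=True)
import cv2
c3=dict(np.load('pics/w3.npz'));c4=dict(np.load('pics/w4.npz'))
# bar row profiles (grey level minima/edges) at mid columns
for n,cs,r in (('w3',(255,275,300),(112,136)),('w4',(260,285,310),(180,212))):
    im=cv2.cvtColor(cv2.imread(f'pics/{n}.png'),cv2.COLOR_BGR2GRAY)
    for x in cs: print(n,x,r[0],im[r[0]:r[1],x-2:x+3].mean(1).astype(int).tolist())
s=state();R=np.array(s['eef_rot']);p=np.array(s['eef_pos'])
for v4 in (194,196,198):
    x,e=tri(ray('w',(281.5,124),c3),ray('w',(285,v4),c4));print(v4,x,e,'tool',R.T@(x-p))
print(plane('w',(281.5,124),.164,c3),plane('w',(285,196),.164,c4),p)
x,e=tri(ray('w',(501,177),c3),ray('w',(488,246),c4));print('knob',x,e)
E
```

```text
w3 255 112 [94, 87, 87, 86, 92, 124, 107, 84, 100, 109, 123, 137, 135, 124, 112, 100, 85, 107, 146, 164, 172, 175, 176, 175]
w3 275 112 [90, 85, 86, 99, 122, 130, 100, 78, 94, 108, 123, 138, 139, 126, 112, 102, 85, 105, 142, 162, 168, 173, 175, 176]
w3 300 112 [60, 61, 59, 59, 58, 58, 47, 38, 37, 37, 39, 42, 39, 36, 36, 34, 33, 39, 51, 56, 56, 58, 59, 57]
w4 260 180 [90, 86, 87, 87, 87, 86, 87, 80, 73, 72, 75, 77, 61, 47, 53, 60, 65, 77, 79, 71, 64, 59, 79, 101, 106, 106, 105, 105, 103, 103, 104, 104]
w4 285 180 [88, 86, 86, 85, 85, 86, 86, 78, 73, 74, 76, 76, 62, 49, 52, 58, 65, 77, 80, 73, 65, 59, 73, 96, 105, 104, 103, 103, 104, 103, 102, 102]
w4 310 180 [59, 59, 58, 59, 59, 59, 59, 62, 71, 76, 77, 76, 64, 45, 41, 44, 48, 53, 55, 52, 48, 46, 55, 70, 75, 76, 75, 76, 74, 74, 75, 75]
194 [0.4858 0.0096 0.1486] [0.0003, 0.0003] tool [ 0.0006 -0.0378  0.1529]
196 [0.4858 0.0108 0.1571] [0.0002, 0.0002] tool [ 0.0008 -0.0367  0.1444]
198 [0.4858 0.0118 0.1651] [0.0002, 0.0002] tool [ 0.001  -0.0357  0.1364]
[0.4858 0.0115 0.164 ] [0.4841 0.0123 0.164 ] [0.4945 0.0464 0.3015]
knob [0.5769 0.2017 0.1753] [0.0005, 0.0005]
```

```bash
echo '0.001 -0.01 0 0 0 0.1
0.001 -0.02 0 0 0 0.22
0.001 -0.036 0 0 0 1.57
0.001 -0.036 0 0 0 1.57
0.001 -0.036 0 0 0 1.57
0.001 -0.036 0 0 0 1.57
0.001 -0.036 0 0 0 1.57
0.001 -0.036 0 0 0 1.57
0.001 -0.036 0 0 0 1.57
0.001 -0.036 0 0 0 1.57
0.001 -0.036 0 0 0 1.57
0.001 -0.036 0 0 0 1.57' | python3 -m jog .045; echo '0 0 0 0 0 0.15
0 0 0 0 0 0.15
0 0 0 0 0 0.15' | python3 -m jog ; python3 -c "
from h import *
s=state();R=np.array(s['eef_rot']);p=np.array(s['eef_pos']);print(R.T@(np.array([.4855,.0118,.161])-p), np.arctan2(R[1,1],R[0,1]))"
```

```text
clock: 23.3
eef_pos: [0.4867, 0.0106, 0.301]
eef_rot: [[0.126, 0.992, 0.0], [0.992, -0.126, -0.0], [0.0, 0.0, -1.0]]
contact_force: [-0.3, 0.2, 0.1]
opening: 0.0449
finger_force: 0.0
clock: 23.55
eef_pos: [0.4863, 0.0106, 0.301]
eef_rot: [[0.266, 0.964, 0.0], [0.964, -0.266, -0.0], [0.0, 0.0, -1.0]]
contact_force: [0.6, -0.9, 0.4]
opening: 0.0447
finger_force: 0.0
[ 0.00095472 -0.00113256  0.14002983] -0.2687712978803605
```

```bash
echo '0 -0.001 0.03 0 0 -0.05
0 -0.001 0.07 0 0 -0.05
0 -0.001 0.10 0 0 -0.05
0 -0.001 0.12 0 0 -0.05
0 -0.001 0.13 0 0 -0.05
0 -0.001 0.137 0 0 -0.05
0 -0.001 0.14 0 0 -0.05
0 -0.001 0.14 0 0 -0.05' | python3 -m jog .045; python3 shot.py w5; python3 -c "
import cv2
cv2.imwrite('pics/w5c.png',cv2.imread('pics/w5.png')[120:,100:540])"
```

```text
clock: 24.22
eef_pos: [0.485, 0.0107, 0.1615]
eef_rot: [[0.218, 0.976, 0.001], [0.976, -0.218, -0.0], [-0.0, 0.001, -1.0]]
contact_force: [-0.8, -0.2, 0.4]
opening: 0.0449
finger_force: 0.0
```

View pics/w5c.png

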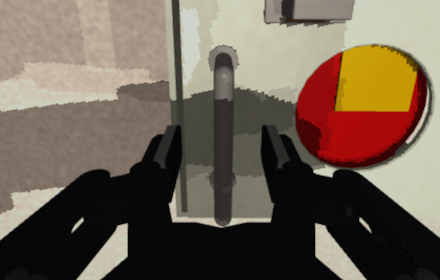

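The bar (column 223) lies centred between the fingers (about 178 and 265). Gripping it now.

```bash
echo '0 0 0 0 0 0
0 0 0 0 0 0
0 0 0 0 0 0
0 0 0 0 0 0
0 0 0 0 0 0
0 0 0 0 0 0
0 0 0 0 0 0' | python3 -m jog 0.0 40; python3 -c "
import numpy as np
for d in range(0,77,5):
    a=np.radians(167.3-d);print(d,np.round([.164*np.cos(a)+.16,.164*np.sin(a)-.036],4))"
```

```text
clock: 24.85
eef_pos: [0.4859, 0.0104, 0.162]
eef_rot: [[0.219, 0.976, 0.004], [0.976, -0.219, -0.001], [0.0, 0.004, -1.0]]
contact_force: [5.7, -0.8, -1.1]
opening: 0.0085
finger_force: 39.0
0 [0.     0.0001]
5 [0.0038 0.0139]
10 [0.0087 0.0273]
15 [0.0148 0.0402]
20 [0.022  0.0526]
25 [0.0302 0.0643]
30 [0.0395 0.0752]
35 [0.0496 0.0853]
40 [0.0606 0.0945]
45 [0.0724 0.1026]
50 [0.0848 0.1097]
55 [0.0978 0.1157]
60 [0.1112 0.1206]
65 [0.1251 0.1242]
70 [0.1392 0.1267]
75 [0.1534 0.1279]
```

```bash
echo '0 0.002 -0.007 0 0 0
0 0.0038 -0.014 0 0 0
0 0.006 -0.021 0 0 0
0 0.0087 -0.0273 0 0 0
0 0.0116 -0.034 0 0 0
0 0.0148 -0.0402 0 0 0
0 0.0148 -0.0402 0 0 0' | python3 -m jog
```

```text
clock: 25.43
eef_pos: [0.4996, 0.0073, 0.2017]
eef_rot: [[0.219, 0.976, 0.001], [0.976, -0.219, -0.0], [0.0, 0.001, -1.0]]
contact_force: [2.9, -0.8, -3.0]
opening: 0.0081
finger_force: 39.7
```

```bash
echo '0 0.007 -0.0124 0 0 0
0 0.0154 -0.0241 0 0 0
0 0.0247 -0.035 0 0 0
0 0.0348 -0.0451 0 0 0
0 0.0458 -0.0543 0 0 0
0 0.0576 -0.0624 0 0 0
0 0.0576 -0.0624 0 0 0' | python3 -m jog;python3 shot.py w6;  python3 -c "
from h import *
import cv2
cv2.imwrite('pics/s6.png',np.hstack([read_camera('scene')[100:300,200:440,::-1],read_camera('side')[80:280,190:430,::-1]]))"
```

```text
clock: 26.02
eef_pos: [0.5548, -0.0052, 0.2666]
eef_rot: [[0.219, 0.976, -0.001], [0.976, -0.219, -0.0], [-0.001, -0.001, -1.0]]
contact_force: [-13.2, 0.1, 18.7]
opening: 0.0082
finger_force: 41.2
```

View pics/s6.png

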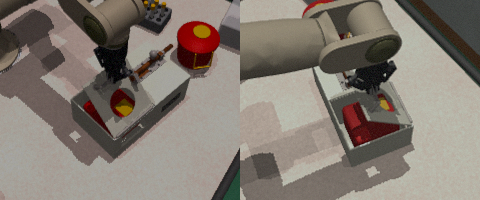

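The lid is about 45° open in both views and the grip is holding. There is a radial load of about 23 N, so I'll widen the arc slightly.

```bash
echo '0 0.005 -0.006 0 0 0
0 0.0104 -0.0101 0 0 0
0 0.0234 -0.0161 0 0 0
0 0.0368 -0.021 0 0 0
0 0.0368 -0.021 0 0 0' | python3 -m jog
```

```text
clock: 26.58
eef_pos: [0.5923, -0.0138, 0.2864]
eef_rot: [[0.22, 0.976, 0.002], [0.976, -0.22, -0.001], [-0.0, 0.002, -1.0]]
contact_force: [-1.0, -1.5, 6.9]
opening: 0.0085
finger_force: 40.4
```

```bash
echo '0 0.007 -0.002 0 0 0
0 0.014 -0.004 0 0 0
0 0.028 -0.007 0 0 0
0 0.042 -0.0083 0 0 0
0 0.051 -0.0085 0 0 0
0 0.051 -0.0085 0 0 0' | python3 -m jog; python3 -c "
from h import *
import cv2
cv2.imwrite('pics/s7.png',np.hstack([read_camera('scene')[100:300,200:440,::-1],read_camera('side')[80:280,190:430,::-1]]))"
```

```text
clock: 27.08
eef_pos: [0.6424, -0.0252, 0.2954]
eef_rot: [[0.22, 0.976, 0.004], [0.976, -0.22, -0.001], [-0.0, 0.005, -1.0]]
contact_force: [0.8, -2.2, 8.2]
opening: 0.0085
finger_force: 40.7
```

View pics/s7.png

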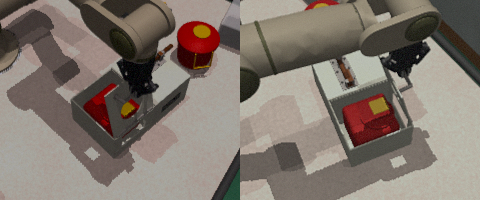

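The lid stands about 77° open, with the bin exposed in both views. Next I'll release it and rise clear.

```bash
echo '0 0 0 0 0 0
0 0 0 0 0 0
0 0 0 0 0 0
0 0 0 0 0 0
0 0 0 0 0 0' | python3 -m jog .026; echo '0 0 -0.01 0 0 0
0 0 -0.03 0 0 0
0 0 -0.06 0 0 0
0 0 -0.1 0 0 0
0 -0.05 -0.13 0 0 0
0 -0.15 -0.13 0 0 0
0 -0.25 -0.13 0 0 0
0 -0.25 -0.13 0 0 0
0 -0.25 -0.13 0 0 0
0 -0.25 -0.13 0 0 0
0 -0.25 -0.13 0 0 0
0 -0.25 -0.13 0 0 0' | python3 -m jog; python3 -c "
from h import *
import cv2
cv2.imwrite('pics/s8.png',np.hstack([read_camera('scene')[60:320,150:450,::-1],read_camera('side')[60:320,150:450,::-1]]))"
```

```text
clock: 27.6
eef_pos: [0.6408, -0.0243, 0.2931]
eef_rot: [[0.219, 0.976, -0.0], [0.976, -0.219, 0.0], [0.0, -0.0, -1.0]]
contact_force: [-0.1, -1.2, -0.4]
opening: 0.0263
finger_force: 0.0
clock: 28.6
eef_pos: [0.3953, 0.031, 0.4252]
eef_rot: [[0.219, 0.976, 0.004], [0.976, -0.219, -0.001], [0.0, 0.004, -1.0]]
contact_force: [0.2, 1.1, 0.0]
opening: 0.0264
finger_force: 0.0
```

View pics/s8.png

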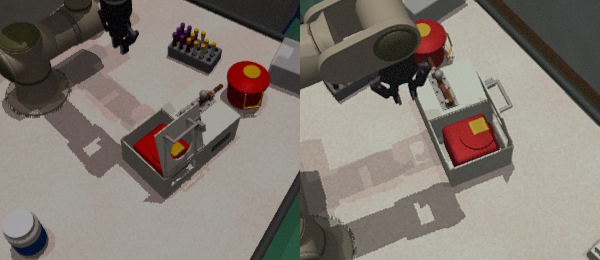

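The lid stands open by itself, the robot is clear, and the bystanders have not moved. Handing in.

```bash
echo '0 0 0 0 0 0
0 0 0 0 0 0
0 0 0 0 0 0' | python3 -m jog | head -1; python3 -c "
from workcell import *
print(close_job())"
```

```text
clock: 28.95
the job is handed in; nothing more can be done
None
```

The bolt came free on the fourth pull and is drawn to its stop, the lid stands open at about 77° on its own, the bystanders were not touched, and the job was handed in at about 29 s.

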